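# Find the heavy side of a flywheel on the balancing rollers

### The job

The flywheel of the leather-paring machine must be set with its heavy side down, ready for a balance weight. First turn the red isolator handle a quarter turn clockwise to off, then swing its lockout hasp right out. Raise the tipping plate by its orange bar until the flywheel stands on the rollers, lay the plate back down flat, let the wheel turn freely by itself until it hangs still with its brass slug at the bottom, and only then swing the black-handled brake arm over so that its shoe rests on the rim. Never touch the flywheel with the gripper, and leave the loupe, dropper bottle and thread spool where they are.

Things in the scene. Friction and masses are not known exactly. Their poses are not given: they have to be found in the camera images.
- stand: Fixed grey balancing stand, base 125 x 200 x 10 mm. Origin on the table below the plate's hinge line, mid width; x from the bar to the rollers (away from the robot), y left. In mm: plate hinge line along y through (0, 0, 34); rollers with 28 mm rubber tyres along x at (7 to 21, +-32, 30); thrust post, 94 high, with white ball at (38, 0, 85); brake post 160 high at (14, -89), brake pivot along x at (14, -72, 150).
- nest (a point): Where the flywheel's centre comes to be when it stands on the rollers: (14, 0, 85) mm in the stand's frame.
- flywheel: Loose flywheel, 100 mm diameter, 28 mm thick, about 0.5 kg, steel rim and green web, lying flat on the tipping plate at the start. Origin at the centre of its lower face, z along its axle, x from the axle towards the brass slug (the heavy side). Stood on the rollers it turns by itself and comes to rest within about 4 s, x pointing down to about 10 degrees.
- wheel_center (a point): Centre of the flywheel, half-way through its thickness.
- wheel_heavy (a point): Centre of the 20 mm brass slug, 30 mm from the axle, visible on both faces.
- tip_plate (a joint): Angle of the aluminium tipping plate (116 mm wide, 6 mm thick), in rad: 0 flat, grows as its front edge with the bar is raised; stop at 1.6, just past upright, where it stays by itself. Below 1.5 it falls back by its weight. From about 1.5 up the wheel stands on the rollers. Lifting takes about 4 N at the bar.
- plate_bar (a point): Middle of the orange round bar, 12 mm thick and 100 mm long along the stand's y, 145 mm from the hinge line and 31 mm above the table when flat; there is a 31 mm clear gap between it and the plate. It turns with the plate, on an arc about the hinge line, first up and then away from the robot.
- brake (a joint): Angle of the brake arm, in rad: 0 parked, leaning out to the stand's right at 50 degrees above level; grows as it swings up and over to the stand's left, about an axis along the stand's x. Upright at 0.70; beyond that it sinks slowly by its own weight. At 2.27 it is level and its rubber shoe (72 mm from the pivot) rests on top of the wheel standing on the rollers.
- brake_grip (a point): Middle of the arm's black round grip, 14 mm thick and about 40 mm long along the arm, 145 mm from the brake pivot.
- isolator: Fixed grey isolator box, 100 x 90 x 75 mm (x, y, z); origin at the centre of its underside, x roughly away from the robot, y left. Handle axis vertical at (20, 0) mm, hasp pivot vertical at (-36, 32) mm.
- iso_handle (a joint): Angle of the red isolator handle, in rad: near 0 on, pointing along the box's x; grows clockwise seen from above; 1.57 (its stop) off, pointing along -y. It stays where it is left; turning takes 0.05 N m.
- handle_end (a point): Near the end of the red handle blade, 45 mm from its axis. The blade is 14 mm wide, spans 84 to 106 mm above the table, this point is at 95 mm; the blade ends 54 mm from the axis.
- hasp (a joint): Angle of the steel lockout hasp on the box's top, in rad: 0 folded in along the front edge (towards -y from its pivot); grows clockwise seen from above; stop at 1.6, right out, pointing to -x over the front of the box. It stays where it is left.
- hasp_post (a point): Middle of the upper part of the hasp's red upright post, 11 mm thick, 44 mm from the hasp's pivot; the point is 97 mm above the table, the post's top 108 mm, the box's top 75 mm.
- loupe: Black loupe, 37 mm diameter, 38 mm high, standing; leave alone.
- dropper_bottle: Brown dropper bottle, 33 x 34 x 102 mm, standing; leave alone.
- thread_spool: Thread spool, 31 mm diameter, 40 mm high, standing; leave alone.
Things that resemble listed ones, but are neither listed nor needed, are in the scene too. Of the things shaped like the flywheel, the steel one is meant.

How it is judged:
By the outcome, as a careful person would: the job done as asked, in the order asked, and still so for the second after the job is handed in, with the robot touching nothing.
It also fails if it takes over 72 s, if anything falls off the work surface, if the arm or the gripper's body presses on something with over 40 N, if the wrist force passes 120 N, or if a joint passes its speed limit or range.

### The arm

A 6-joint arm with a two-finger parallel gripper is mounted at the origin on a cart in front of the work surface, level with it; the furniture and walls round the work are solid. World frame = base frame: x ahead of the robot, y to its left, z up, the work surface at z = 0. Lengths are in m, angles in rad, forces in N, time in s.
With the tool pointing down it reaches from about 0.225 to 0.725 m from the base axis. Payload 3.1 kg.
Tool frame: the origin (TCP) lies at the very end of the fingers, on their centre line; the grasp point (between the pads) lies 19 mm behind it; z points along the fingers, y is the line along which they close (so a half turn about z gives the same grasp; the last joint's range is limited). The gripper opens to 85 mm and grips with 20 to 120 N. Pads are 22 mm wide; open, the fingers measure 114 mm over their backs; the gripper's body (76 mm by 85 mm) begins 54 mm behind the grasp point. The pads swing forward as they close: fully open they stand 13 mm farther back than shut.
Start: joints at [-1.366, 0.048, 0.099, 1.622, 0, 1.443], TCP at [0.171, -0.496, 0.231] pointing down, gripper open.
Joint ranges: [-2.91, 2.91], [-0.99, 1.94], [-1.21, 1.42], [-2.12, 2.29], [-1.49, 1.47], [-3.14, 3.14]. Speed limits (rad/s): [2.79, 2.79, 3.14, 3.14, 3.14, 3.14].

### API

Orientations are given as a unit quaternion [w, x, y, z].
In Python, from cell import * gives the robot as it stands.
- The arm moves only by the tool drive_tool, never from a script. Its argument "increments" is a list of rows, each an object of numbers: "rx", "ry", "rz": the turn, a rotation vector about the tool's x, y, z in rad; "x", "y", "z": the shift along the tool's x, y, z in cm; "hand": the finger opening in cm, from 0 to 8.54. In form: [{"rx": .., "ry": .., "rz": .., "x": .., "y": .., "z": .., "hand": ..}, ...]. A call has 1 to 12 rows; each row shifts and turns the commanded pose from where the row before left it, along the tool's axes as they then stand; what a row does not reach is not made up. A row lasts 1/12 s, in which the tool goes at most 41.7 mm and 7.16 degrees, less where a joint would pass 70% of its speed; a pose out of reach is approached as far as the arm can. A call is refused whole if a number of a shift passes 4.17 or a number of a turn 0.125, either way. A call with a gripper value outside its range is refused whole. The fingers move at their own pace and stop on an object; the grip force is fixed at half the most. Time passes only in rows, so rows that do not move let the fingers close. It gives the time, the measured TCP pose, the force, the opening and the grip force at its end, in the units of the state.
- state(): the state, without advancing time (a new reading comes with each control period).
- get_image(name): name is "side" or "top" or "wrist"; returns a dict with "image" (480x640x3 uint8, red, green, blue), "fov_y" (degrees; the focal length in pixels is half the picture's height over the tangent of half this angle, whatever the lens; pixels are square), "cx", "cy" (the principal point, pixels), "rvec" (rotation vector, rad) and "tvec" (3), from world to camera coordinates, as OpenCV has them. Camera axes: x right, y down, z forward; pixel columns grow to the right and rows downward; lengths in m; the calibration is good to about 2 mm. A picture is of the moment at which its call begins. There is no depth.
- close_job(): hands the job in; it is judged then, once.
The state is a dict: "t": time; "joints": joint angles; "joint_vel": joint speeds; "tau": joint torques, N m; "tool_pos": TCP position; "orientation": TCP orientation; "contact_force": force on the tool from outside, world axes, zero at the start; "torque": the same for the moment, N m; "opening": finger opening in m; "finger_force": force on a finger pad.
Only numpy, scipy, OpenCV 4.12 (cv2) and the standard library are available. Lean on these libraries where they do the work, as an engineer would, in place of code of your own. Each camera call takes 0.05 s, during which the arm holds its last target. There are 200 camera calls.

## Working session

There is one attempt and no reset: what is moved stays moved. The work goes in short steps, Python scripts to look and compute and a tool call to move; the robot and the scene stay as the last step left them, time stands still between calls to the robot, and variables do not carry over. Pictures are saved under pics/ and viewed, at most 10 in all, crops included, and the job is handed in when it is done.

Besides the shell and the picture viewer there is one more tool, called after "Request:" as a command line: name --argument value ..., lists and objects as JSON in quotes. drive_tool: Moves the arm, as the interface text tells. Its arguments: {"type":"object","properties":{"increments":{"type":"array","items":{"type":"object","properties":{"rx":{"type":"number"},"ry":{"type":"number"},"rz":{"type":"number"},"x":{"type":"number"},"y":{"type":"number"},"z":{"type":"number"},"hand":{"type":"number"}}}}},"required":["increments"]}

```bash
mkdir -p pics
cat > h.py <<'E'
from cell import *
import numpy as np, cv2
def shot(n,f=None):
    d=get_image(n)
    if f: cv2.imwrite('pics/'+f,cv2.cvtColor(d['image'],cv2.COLOR_RGB2BGR))
    return d
def cam(d):
    f=240/np.tan(np.radians(d['fov_y'])/2)
    return np.array([[f,0,d['cx']],[0,f,d['cy']],[0,0,1]]),cv2.Rodrigues(np.array(d['rvec'],float))[0],np.array(d['tvec'],float)
def ray(d,u,v,z):
    K,R,t=cam(d); c=-R.T@t; r=R.T@np.linalg.inv(K)@[u,v,1]
    return c+r*(z-c[2])/r[2]
def proj(d,p):
    K,R,t=cam(d); q=K@(R@np.array(p,float)+t); return q[:2]/q[2]
E
python3 - <<'E'
from h import *
for n in ('top','side'):
    d=shot(n,n+'0.png'); K,R,t=cam(d); print(n,K[0,0],-R.T@t,R[2]); np.savez('pics/'+n+'0.npz',**d)
print(state())
E
```

```text
top 546.6693484057631 [ 0.46433527 -0.00173674  1.2288858 ] [ 0.12044113 -0.00797671 -0.99268842]
side 512.1781135487812 [0.35544781 0.77378639 0.77000447] [ 0.25938442 -0.75862727 -0.59766578]
{'t': 0.1, 'joints': array([-1.36579312e+00,  4.86756098e-02,  9.77530466e-02,  1.62198290e+00,
        2.49895467e-05,  1.44300264e+00]), 'joint_vel': array([ 0.00194696, -0.00033093,  0.00205403,  0.00013341, -0.00126975,
       -0.00078086]), 'tau': array([ 2.74041544e-03, -3.39852297e+01,  3.20935249e+01,  1.58209156e-02,
       -1.39554612e-05, -2.93647773e-07]), 'tool_pos': array([ 0.17139837, -0.49565908,  0.23023403]), 'orientation': array([-1.05426249e-03,  9.86187147e-01,  1.65631516e-01, -2.82157007e-05]), 'contact_force': array([-1.17638105,  0.04239213,  0.13822261]), 'torque': array([ 0.02585379, -0.04253176, -0.05355116]), 'finger_force': 0.0, 'opening': 0.0857545345651844}
```

View pics/top0.png

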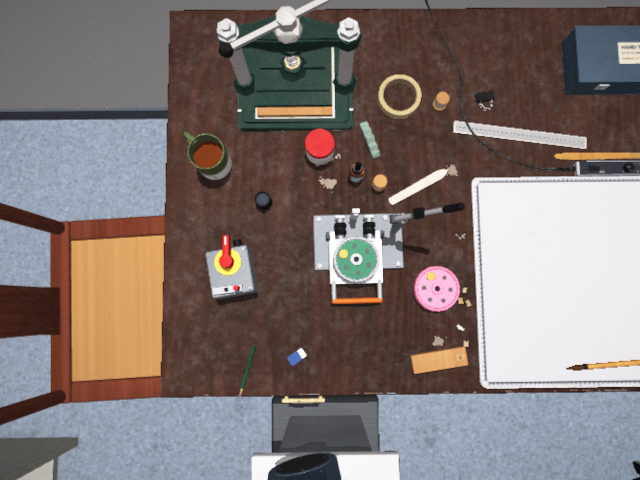

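View pics/side0.png

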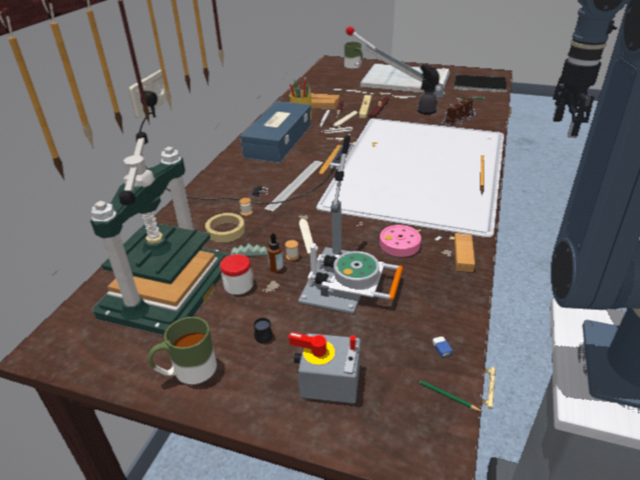

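Top view: flywheel (steel/green) at (356,260) on the plate; the pink look-alike is at (437,289). The isolator's red handle hub is at (227,261) with its tip at (226,237), and the hasp's red post is at (237,288). The red jar lid at (320,143) isn't needed. The orange bar is at (357,300) (wooden bars at (440,360) and (295,112) are look-alikes). The brake's black grip is at (448,209) (press lever black end at (226,48)). The side view agrees: handle (310,342), hasp post (352,341), bar (396,282), brake grip (345,145).

```bash
python3 - <<'E'
from h import *
def blobs(d,lo,hi,box,amin=8):
    im=cv2.cvtColor(d['image'],cv2.COLOR_RGB2HSV); m=cv2.inRange(im,lo,hi)
    if lo[0]==0 and hi[0]<6: m|=cv2.inRange(im,(174,lo[1],lo[2]),(180,255,255))
    x0,y0,x1,y1=box; k=np.zeros_like(m); k[y0:y1,x0:x1]=m[y0:y1,x0:x1]
    for c in cv2.findContours(k,cv2.RETR_EXTERNAL,cv2.CHAIN_APPROX_NONE)[0]:
        if cv2.contourArea(c)>=amin:
            r=cv2.minAreaRect(c); yield np.array(r[0]),r[1],cv2.boxPoints(r),cv2.contourArea(c)
T=dict(np.load('pics/top0.npz'));S=dict(np.load('pics/side0.npz'))
P=lambda *a:print(*[np.round(x,3).tolist() if not isinstance(x,str) else x for x in a])
for c,s,b,a in blobs(T,(0,150,90),(5,255,255),(190,220,270,310),3):
    P('red top',c,s,a,[ray(T,*q,0.1) for q in b],ray(T,*c,0.106))
for c,s,b,a in blobs(S,(0,150,90),(5,255,255),(270,320,370,380),3): P('red side',c,s,a,b)
for c,s,b,a in blobs(T,(6,170,120),(18,255,255),(320,285,400,315),20): P('bar top',c,s,[ray(T,*q,0.035) for q in b],ray(T,*c,0.035))
for c,s,b,a in blobs(T,(20,170,120),(33,255,255),(200,235,260,290),20): P('yellow',c,s,ray(T,*c,0.077))
for c,s,b,a in blobs(T,(40,60,40),(90,255,255),(330,235,385,285),50): P('green',c,s,ray(T,*c,0.065))
E
python3 - <<'E'
import cv2
a=cv2.imread('pics/top0.png')
A=cv2.resize(a[225:310,195:265],None,fx=5.5,fy=5.5,interpolation=cv2.INTER_CUBIC)
B=cv2.resize(a[195:310,305:475],None,fx=4,fy=4,interpolation=cv2.INTER_CUBIC)[:467]
B=cv2.resize(a[195:310,305:470],(410,286),interpolation=cv2.INTER_CUBIC)
import numpy as np
o=np.zeros((480,800,3),np.uint8);o[:A.shape[0],:A.shape[1]]=A;o[:286,388:798]=B
cv2.imwrite('pics/c0.png',o)
E
```

```text
red top [236.0, 287.5] [3.0, 4.0] 11.0 [[0.51, 0.184, 0.1], [0.51, 0.176, 0.1], [0.504, 0.176, 0.1], [0.504, 0.184, 0.1]] [0.507, 0.179, 0.106]
red top [225.5, 250.5] [33.0, 13.0] 261.0 [[0.619, 0.216, 0.1], [0.618, 0.189, 0.1], [0.55, 0.188, 0.1], [0.55, 0.215, 0.1]] [0.583, 0.201, 0.106]
red side [352.5, 342.0] [14.0, 5.0] 45.0 [[350.0, 335.0], [355.0, 335.0], [355.0, 349.0], [350.0, 349.0]]
red side [306.434, 343.552] [38.404, 20.453] 457.5 [[286.1499938964844, 351.4179992675781], [288.5870056152344, 331.1099853515625], [326.7179870605469, 335.6860046386719], [324.281005859375, 355.9939880371094]]
bar top [356.504, 300.111] [5.663, 51.039] [[0.484, -0.016, 0.035], [0.487, -0.127, 0.035], [0.475, -0.127, 0.035], [0.472, -0.016, 0.035]] [0.48, -0.072, 0.035]
green [356.0, 259.0] [38.0, 38.0] [0.567, -0.07, 0.065]
```

View pics/c0.png

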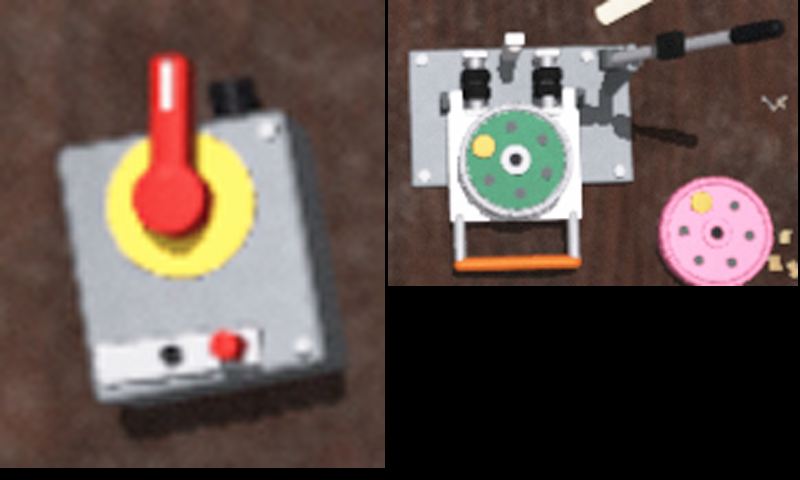

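The crop confirms the targets: red blade from hub px (226,261) to tip (226,235), hasp post (236,288), box yawed about +9°, steel/green wheel with brass slug, orange bar, black brake grip at px (453,208).

Run:
```python
from h import *
np.set_printoptions(precision=4,suppress=True)
T=dict(np.load('pics/top0.npz'));S=dict(np.load('pics/side0.npz'))
q=[(195+a/5.5,225+b/5.5) for a,b in((60,150),(285,110),(325,358),(100,398))]
c=[ray(T,*p,.075) for p in q]; print(np.array(c),np.mean(c,0))
f=(c[0]+c[1]-c[2]-c[3])/2; yaw=np.arctan2(f[1],f[0]); l=(c[0]+c[3]-c[1]-c[2])/2; print('L',np.linalg.norm(f),np.linalg.norm(l),yaw,np.arctan2(-l[0],l[1]))
print('hub',ray(T,226,261,.106),'tip',ray(T,226,235,.106),'post',ray(T,236.3,288,.108))
o=np.mean(c,0);R=lambda x,y:(o[:2]+[np.cos(yaw)*x-np.sin(yaw)*y,np.sin(yaw)*x+np.cos(yaw)*y])
print('pred hub',R(20,0) if 0 else R(.02,0),'post',R(-.036,-.012))
h=ray(T,226,261,.106); print('side: hub',proj(S,h),'tip',proj(S,ray(T,226,235,.106)),'post',proj(S,ray(T,236.3,288,.108)))
b=ray(T,356.5,300,.037); y=.027; hx=b[:2]+.145*np.array([np.cos(y),np.sin(y)]); print('bar',b,'hinge',hx)
W=lambda x,yy,z:[hx[0]+np.cos(y)*x-np.sin(y)*yy,hx[1]+np.sin(y)*x+np.cos(y)*yy,z]
for n,p in (('grip',(.014,-.165,.261)),('wheel',(-.051,0,.062)),('ball',(.038,0,.085)),('bar',(-.145,0,.031))): print(n,W(*p),'top',proj(T,W(*p)),'side',proj(S,W(*p)))
```

```text
[[0.5834 0.2481 0.075 ]
 [0.598  0.1617 0.075 ]
 [0.5024 0.1457 0.075 ]
 [0.4882 0.2314 0.075 ]] [0.543  0.1967 0.075 ]
L 0.09676187333209636 0.08724358195648706 0.1693961719561359 0.16614557896329324
hub [0.5617 0.1998 0.106 ] tip [0.6157 0.2004 0.106 ] post [0.506  0.1778 0.108 ]
pred hub [0.5627 0.2001] post [0.5095 0.1788]
side: hub [319.9595 339.7612] tip [290.6747 333.2766] post [354.4543 336.9039]
bar [ 0.4798 -0.0714  0.037 ] hinge [ 0.6248 -0.0675]
grip [np.float64(0.6432274239821589), np.float64(-0.2320473415349285), 0.261] top [451.3417 206.0252] side [344.433  144.9623]
wheel [np.float64(0.5737966563056451), np.float64(-0.06886226715663263), 0.062] top [355.2299 255.7804] side [353.7862 264.19  ]
ball [np.float64(0.6627642177763576), np.float64(-0.0664595591104907), 0.085] top [353.9831 213.0165] side [314.5798 249.4221]
bar [np.float64(0.4798309172242185), np.float64(-0.07139995880087241), 0.031] top [356.3398 300.0378] side [395.5702 282.339 ]
```

Request:
drive_tool --increments '[{"x":2.7,"y":-2.35,"hand":0},{"x":2.7,"y":-2.35,"hand":0},{"x":2.7,"y":-2.35,"hand":0},{"x":2.7,"y":-2.35,"hand":0},{"x":2.7,"y":-2.35,"hand":0},{"x":2.7,"y":-2.35,"hand":0},{"x":2.7,"y":-2.35,"hand":0},{"x":2.7,"y":-2.35,"hand":0},{"x":2.7,"y":-2.35,"hand":0},{"x":2.7,"y":-2.35,"hand":0},{"x":2.7,"y":-2.35,"hand":0},{"x":2.7,"y":-2.35,"hand":0}]'

```text
invalid input
```

Request:
drive_tool --increments '[{"x":2.7,"y":-2.35,"hand":0},{"x":2.7,"y":-2.35,"hand":0},{"x":2.7,"y":-2.35,"hand":0},{"x":2.7,"y":-2.35,"hand":0},{"x":2.7,"y":-2.35,"hand":0},{"x":2.7,"y":-2.35,"hand":0},{"x":2.7,"y":-2.35,"hand":0},{"x":2.7,"y":-2.35,"hand":0},{"x":2.7,"y":-2.35,"hand":0},{"x":2.7,"y":-2.35,"hand":0},{"x":2.7,"y":-2.35,"hand":0},{"hand":0}]'

```text
invalid input
```

Request:
drive_tool --increments '[{"rx":0,"ry":0,"rz":0,"x":2.7,"y":-2.35,"z":0,"hand":0}]'

```text
t: 0.18
tool_pos: [0.1872, -0.4682, 0.2289]
orientation: [-0.0, 0.987, 0.163, -0.001]
contact_force: [1.4, 0.1, -0.6]
opening: 0.0759
finger_force: 0.0
```

Request:
drive_tool --increments '[{"rx":0,"ry":0,"rz":0,"x":2.7,"y":-2.35,"z":0,"hand":0},{"rx":0,"ry":0,"rz":0,"x":2.7,"y":-2.35,"z":0,"hand":0},{"rx":0,"ry":0,"rz":0,"x":2.7,"y":-2.35,"z":0,"hand":0},{"rx":0,"ry":0,"rz":0,"x":2.7,"y":-2.35,"z":0,"hand":0},{"rx":0,"ry":0,"rz":0,"x":2.7,"y":-2.35,"z":0,"hand":0},{"rx":0,"ry":0,"rz":0,"x":2.7,"y":-2.35,"z":0,"hand":0},{"rx":0,"ry":0,"rz":0,"x":2.7,"y":-2.35,"z":0,"hand":0},{"rx":0,"ry":0,"rz":0,"x":2.7,"y":-2.35,"z":0,"hand":0},{"rx":0,"ry":0,"rz":0,"x":2.7,"y":-2.35,"z":0,"hand":0},{"rx":0,"ry":0,"rz":0,"x":2.7,"y":-2.35,"z":0,"hand":0},{"rx":0,"ry":0,"rz":0,"x":2.7,"y":-2.35,"z":0,"hand":0},{"rx":0,"ry":0,"rz":0,"x":2.7,"y":-2.35,"z":0,"hand":0}]'

```text
t: 1.18
tool_pos: [0.4037, -0.091, 0.2309]
orientation: [-0.0, 0.986, 0.166, -0.0]
contact_force: [0.3, -1.1, -1.6]
opening: 0.0002
finger_force: 0.0
```

Request:
drive_tool --increments '[{"rx":0,"ry":0,"rz":0,"x":2.7,"y":-2.35,"z":0,"hand":0},{"rx":0,"ry":0,"rz":0,"x":2.7,"y":-2.35,"z":0,"hand":0},{"rx":0,"ry":0,"rz":0,"x":2.7,"y":-2.35,"z":0,"hand":0},{"rx":0,"ry":0,"rz":0,"x":2.7,"y":-2.35,"z":0,"hand":0},{"rx":0,"ry":0,"rz":0,"x":2.7,"y":-2.35,"z":0,"hand":0},{"rx":0,"ry":0,"rz":0,"x":2.7,"y":-2.35,"z":0,"hand":0},{"rx":0,"ry":0,"rz":0,"x":2.7,"y":-2.35,"z":0,"hand":0},{"rx":0,"ry":0,"rz":0,"x":2.7,"y":-2.35,"z":0,"hand":0},{"rx":0,"ry":0,"rz":0,"x":2.7,"y":-2.35,"z":0,"hand":0},{"rx":0,"ry":0,"rz":0,"x":2.7,"y":-2.35,"z":0,"hand":0},{"rx":0,"ry":0,"rz":0,"x":2.7,"y":-2.35,"z":0,"hand":0},{"rx":0,"ry":0,"rz":0,"x":0,"y":0,"z":0,"hand":0}]'

```text
t: 2.18
tool_pos: [0.6011, 0.2539, 0.2258]
orientation: [-0.001, 0.986, 0.168, -0.002]
contact_force: [-0.3, -0.4, -1.1]
opening: 0.0003
finger_force: 0.0
```

```bash
cat >> h.py <<'E'
from scipy.spatial.transform import Rotation as Ro
def Rt(): 
    w,x,y,z=state()['orientation']; return Ro.from_quat([x,y,z,w]).as_matrix()
def plan(wps,R=None):
    R=Rt() if R is None else R
    wps=np.array(wps)
    for d in np.diff(wps,axis=0): print(np.round(R.T@d*100,1).tolist())
E
cat > p.py <<'E'
from h import *
s=state();print(s['tool_pos'],s['joints'])
hub=np.array([.562,.200]);W=[s['tool_pos']]
def w(a,off,z=.089,r=.042): u=np.array([np.cos(a),np.sin(a)]);n=np.array([-u[1],u[0]]);return [*(hub+r*u+off*n),z]
W+=[w(0,.034,.13),w(0,.034)]
for k,a in enumerate(np.linspace(0,-1.41,9)): W.append(w(a,.024-.008*k/8))
plan(W)
E
python3 p.py
```

```text
[0.60107408 0.25390711 0.22575477] [2.95682228e-01 4.01538701e-01 5.02423571e-01 1.67598006e+00
 2.66395190e-03 3.09964321e+00]
[-0.3, 2.0, 9.6]
[0.0, 0.0, 4.1]
[-0.3, 0.9, -0.0]
[0.0, 0.9, -0.0]
[-0.1, 0.9, -0.0]
[-0.3, 0.9, -0.0]
[-0.5, 0.8, -0.0]
[-0.6, 0.7, 0.0]
[-0.7, 0.5, 0.0]
[-0.8, 0.4, 0.0]
[-0.9, 0.2, 0.0]
```

Request:
drive_tool --increments '[{"rx":0,"ry":0,"rz":0,"x":-0.3,"y":2.0,"z":2.6,"hand":0},{"rx":0,"ry":0,"rz":0,"x":0,"y":0,"z":3.5,"hand":0},{"rx":0,"ry":0,"rz":0,"x":0,"y":0,"z":3.5,"hand":0},{"rx":0,"ry":0,"rz":0,"x":0,"y":0,"z":2.5,"hand":0},{"rx":0,"ry":0,"rz":0,"x":0,"y":0,"z":1.6,"hand":0},{"rx":0,"ry":0,"rz":0,"x":-0.3,"y":0.9,"z":0,"hand":0},{"rx":0,"ry":0,"rz":0,"x":0,"y":0.9,"z":0,"hand":0},{"rx":0,"ry":0,"rz":0,"x":-0.1,"y":0.9,"z":0,"hand":0},{"rx":0,"ry":0,"rz":0,"x":-0.3,"y":0.9,"z":0,"hand":0}]'

```text
t: 2.93
tool_pos: [0.6105, 0.1916, 0.0969]
orientation: [-0.0, 0.986, 0.165, 0.002]
contact_force: [0.4, 2.2, 0.3]
opening: -0.0001
finger_force: 0.7
```

Request:
drive_tool --increments '[{"rx":0,"ry":0,"rz":0,"x":-0.5,"y":0.8,"z":0,"hand":0},{"rx":0,"ry":0,"rz":0,"x":-0.6,"y":0.7,"z":0,"hand":0},{"rx":0,"ry":0,"rz":0,"x":-0.7,"y":0.5,"z":0,"hand":0},{"rx":0,"ry":0,"rz":0,"x":-0.8,"y":0.4,"z":0,"hand":0},{"rx":0,"ry":0,"rz":0,"x":-0.9,"y":0.2,"z":0,"hand":0},{"rx":0,"ry":0,"rz":0,"x":0,"y":0,"z":0,"hand":0}]'

```text
t: 3.43
tool_pos: [0.5898, 0.1578, 0.0963]
orientation: [-0.002, 0.986, 0.165, 0.008]
contact_force: [12.9, 6.2, -5.8]
opening: -0.0003
finger_force: 7.0
```

Run:
```python
from h import *
s=state();print(s['tool_pos'],s['contact_force'])
d=shot('top');S=shot('side')
a=cv2.resize(d['image'][215:315,185:275],(540,600),interpolation=cv2.INTER_CUBIC)
b=S['image'][300:400,260:385]
o=np.zeros((600,790,3),np.uint8);o[:,:540]=a;o[:200,540:]=cv2.resize(b,(250,200))
cv2.imwrite('pics/c1.png',o[:,:,::-1])
```

```text
[0.58975709 0.15784184 0.09634663] [12.87135888  6.1827843  -5.76004958]
```

View pics/c1.png

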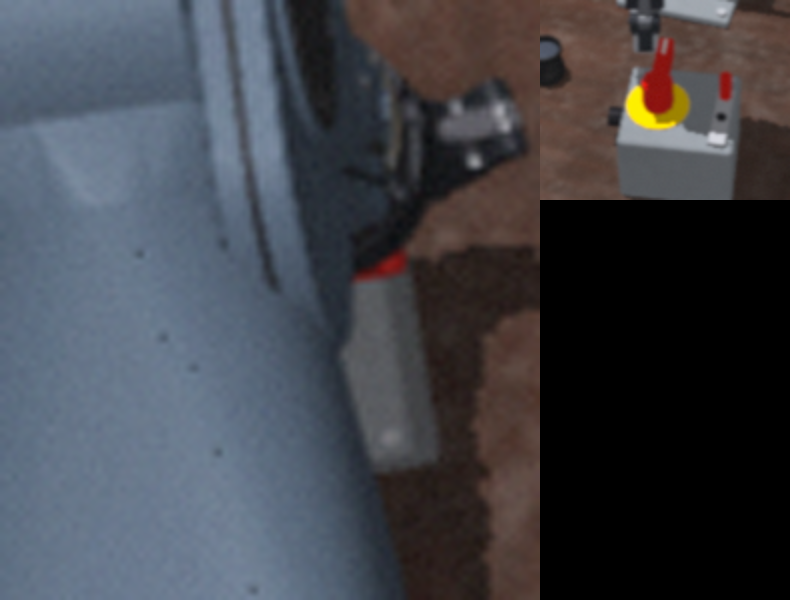

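Side inset shows the handle now pointing along −y of the box, with the finger against it and 13 N at its stop. Next is the hasp.

```bash
cat > p2.py <<'E'
from h import *
s=state();p=s['tool_pos'];print(p)
piv=np.array([.5005,.2217]);W=[p,p+[.015,0,0],p+[.015,0,.044],[.535,.178,.14],[.535,.178,.088]]
def w(a,off,z=.088,r=.042): u=np.array([np.cos(a),np.sin(a)]);n=np.array([-u[1],u[0]]);return [*(piv+r*u+off*n),z]
for k,a in enumerate(np.linspace(-1.403,-3.0,11)): W.append(w(a,.021-.004*k/10))
plan(W)
E
python3 p2.py
```

```text
[0.58975724 0.15786362 0.09626131]
[1.4, 0.5, 0.0]
[0.1, 0.0, -4.4]
[-5.9, -4.2, -0.1]
[-0.1, -0.0, 5.2]
[-0.5, -0.8, -0.0]
[-0.8, 0.1, -0.0]
[-0.8, 0.0, -0.0]
[-0.8, -0.1, -0.0]
[-0.7, -0.2, -0.0]
[-0.7, -0.4, -0.0]
[-0.6, -0.5, -0.0]
[-0.5, -0.6, -0.0]
[-0.4, -0.6, -0.0]
[-0.3, -0.7, -0.0]
[-0.2, -0.7, -0.0]
```

Request:
drive_tool --increments '[{"rx":0,"ry":0,"rz":0,"x":1.6,"y":0.5,"z":0,"hand":0},{"rx":0,"ry":0,"rz":0,"x":0.1,"y":0,"z":-2.4,"hand":0},{"rx":0,"ry":0,"rz":0,"x":0,"y":0,"z":-2.0,"hand":0},{"rx":0,"ry":0,"rz":0,"x":-2.9,"y":-2.1,"z":0,"hand":0},{"rx":0,"ry":0,"rz":0,"x":-3.0,"y":-2.1,"z":0,"hand":0},{"rx":0,"ry":0,"rz":0,"x":0,"y":0,"z":0,"hand":0},{"rx":0,"ry":0,"rz":0,"x":0,"y":0,"z":0,"hand":0}]'

```text
t: 4.12
tool_pos: [0.529, 0.1772, 0.1374]
orientation: [0.001, 0.986, 0.166, -0.002]
contact_force: [0.7, 0.8, 0.6]
opening: 0.0003
finger_force: 0.0
```

Run:
```python
from h import *
s=state();p=s['tool_pos'];print(p,s['contact_force']); plan([p,[.535,.178,p[2]],[.535,.178,.088]])
d=shot('side'); im=d['image'][300:400,270:390]
cv2.imwrite('pics/c2.png',cv2.resize(im,(720,600),interpolation=cv2.INTER_CUBIC)[:,:,::-1])
```

```text
[0.52904072 0.17717347 0.13738954] [0.73451721 0.77410072 0.61124378]
[0.6, 0.1, -0.0]
[0.0, -0.0, 4.9]
```

View pics/c2.png

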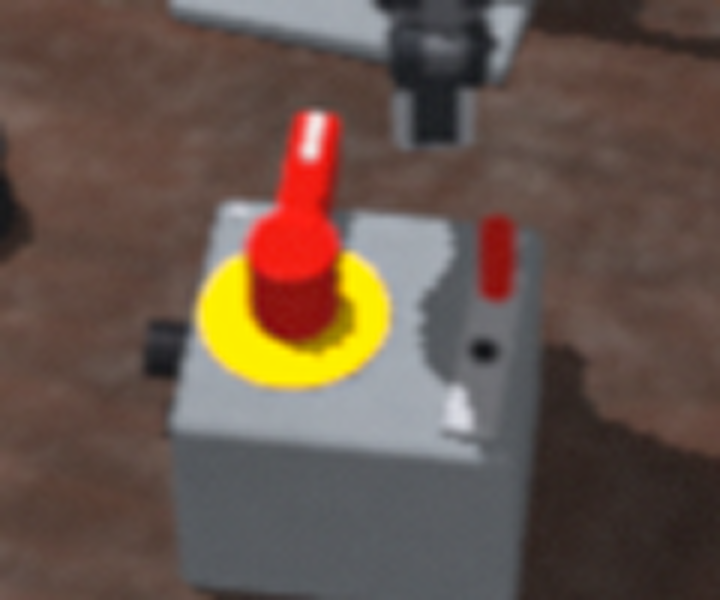

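Handle lies parallel to the box's side edges, pointing to −y (off); the hasp post at crop (497,260) is untouched and the fingers are above the gap between them. Descend and push.

Request:
drive_tool --increments '[{"rx":0,"ry":0,"rz":0,"x":0.6,"y":0.1,"z":1.0,"hand":0},{"rx":0,"ry":0,"rz":0,"x":0,"y":0,"z":2.2,"hand":0},{"rx":0,"ry":0,"rz":0,"x":0,"y":0,"z":1.6,"hand":0},{"rx":0,"ry":0,"rz":0,"x":-0.5,"y":-0.8,"z":0,"hand":0},{"rx":0,"ry":0,"rz":0,"x":-0.8,"y":0.1,"z":0,"hand":0},{"rx":0,"ry":0,"rz":0,"x":-0.8,"y":0,"z":0,"hand":0},{"rx":0,"ry":0,"rz":0,"x":-0.8,"y":-0.1,"z":0,"hand":0},{"rx":0,"ry":0,"rz":0,"x":-0.7,"y":-0.2,"z":0,"hand":0}]'

```text
t: 4.83
tool_pos: [0.5013, 0.176, 0.0919]
orientation: [0.0, 0.986, 0.165, 0.001]
contact_force: [0.6, -0.3, 1.0]
opening: -0.0001
finger_force: 0.5
```

Request:
drive_tool --increments '[{"rx":0,"ry":0,"rz":0,"x":-0.7,"y":-0.4,"z":0,"hand":0},{"rx":0,"ry":0,"rz":0,"x":-0.6,"y":-0.5,"z":0,"hand":0},{"rx":0,"ry":0,"rz":0,"x":-0.5,"y":-0.6,"z":0,"hand":0},{"rx":0,"ry":0,"rz":0,"x":-0.4,"y":-0.6,"z":0,"hand":0},{"rx":0,"ry":0,"rz":0,"x":-0.3,"y":-0.7,"z":0,"hand":0},{"rx":0,"ry":0,"rz":0,"x":-0.2,"y":-0.8,"z":0,"hand":0},{"rx":0,"ry":0,"rz":0,"x":0.1,"y":-0.3,"z":0,"hand":0},{"rx":0,"ry":0,"rz":0,"x":0,"y":0,"z":0,"hand":0}]'

```text
t: 5.5
tool_pos: [0.4642, 0.1995, 0.0905]
orientation: [0.007, 0.986, 0.165, 0.0]
contact_force: [2.1, -14.2, 2.4]
opening: 0.0003
finger_force: 7.2
```

Run:
```python
from h import *
s=state();p=s['tool_pos'];print(p,s['contact_force'])
d=shot('side'); im=d['image'][290:390,270:410]
cv2.imwrite('pics/c3.png',cv2.resize(im,(784,560),interpolation=cv2.INTER_CUBIC)[:,:,::-1])
```

```text
[0.4641673  0.19951219 0.09046599] [  2.08415533 -14.22578735   2.36573068]
```

View pics/c3.png

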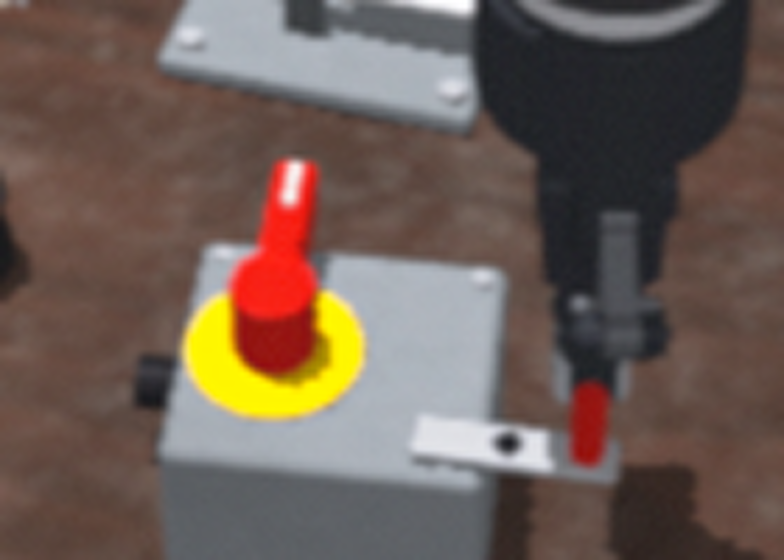

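Hasp now points straight out over the front of the box (crop (515,445)), pressed to its stop; handle still off. On to the bar.

Request:
drive_tool --increments '[{"rx":0,"ry":0,"rz":0,"x":-0.5,"y":1.7,"z":0,"hand":0},{"rx":0,"ry":0,"rz":0,"x":0,"y":0,"z":-4.0,"hand":0},{"rx":0,"ry":0,"rz":-0.115,"x":0,"y":0,"z":-4.0,"hand":2.6},{"rx":0,"ry":0,"rz":-0.115,"x":0,"y":0,"z":0,"hand":2.6},{"rx":0,"ry":0,"rz":-0.115,"x":0,"y":0,"z":0,"hand":2.6},{"rx":0,"ry":0,"rz":-0.115,"x":0,"y":0,"z":0,"hand":2.6},{"rx":0,"ry":0,"rz":-0.115,"x":0,"y":0,"z":0,"hand":2.6},{"rx":0,"ry":0,"rz":-0.115,"x":0,"y":0,"z":0,"hand":2.6},{"rx":0,"ry":0,"rz":-0.115,"x":0,"y":0,"z":0,"hand":2.6},{"rx":0,"ry":0,"rz":-0.115,"x":0,"y":0,"z":0,"hand":2.6},{"rx":0,"ry":0,"rz":-0.115,"x":0,"y":0,"z":0,"hand":2.6},{"rx":0,"ry":0,"rz":-0.115,"x":0,"y":0,"z":0,"hand":2.6}]'

```text
t: 6.55
tool_pos: [0.4634, 0.1875, 0.1698]
orientation: [-0.001, 0.735, 0.678, -0.001]
contact_force: [-0.8, 0.1, -0.3]
opening: 0.026
finger_force: 0.0
```

Request:
drive_tool --increments '[{"rx":0,"ry":0,"rz":-0.115,"x":0,"y":0,"z":0,"hand":2.6},{"rx":-0.037,"ry":0,"rz":0,"x":-3.6,"y":0,"z":0,"hand":2.6},{"rx":-0.037,"ry":0,"rz":0,"x":-3.6,"y":0,"z":0,"hand":2.6},{"rx":-0.037,"ry":0,"rz":0,"x":-3.6,"y":0,"z":0,"hand":2.6},{"rx":-0.037,"ry":0,"rz":0,"x":-3.6,"y":0,"z":0,"hand":2.6},{"rx":-0.037,"ry":0,"rz":0,"x":-3.6,"y":0,"z":0,"hand":2.6},{"rx":-0.037,"ry":0,"rz":0,"x":-3.6,"y":0,"z":0,"hand":2.6},{"rx":-0.037,"ry":0,"rz":0,"x":-3.6,"y":0,"z":0,"hand":2.6},{"rx":0,"ry":0,"rz":0,"x":0,"y":0,"z":0,"hand":2.6},{"rx":0,"ry":0,"rz":0,"x":0,"y":0,"z":0,"hand":2.6}]'

```text
t: 7.38
tool_pos: [0.4701, -0.0663, 0.1698]
orientation: [0.089, 0.693, 0.709, 0.092]
contact_force: [0.2, 0.9, 0.5]
opening: 0.0259
finger_force: 0.0
```

```bash
cat > bar.py <<'E'
from h import *
s=state();p=s['tool_pos'];print(p,Rt().round(3).tolist(),s['opening'])
for n in ('wrist','side'):
    d=shot(n,'x_'+n+'.png'); m=cv2.inRange(cv2.cvtColor(d['image'],cv2.COLOR_RGB2HSV),(6,170,120),(18,255,255))
    for c in cv2.findContours(m,cv2.RETR_EXTERNAL,cv2.CHAIN_APPROX_NONE)[0]:
        if cv2.contourArea(c)>60:
            r=cv2.minAreaRect(c);b=cv2.boxPoints(r);print(n,np.round(r[0]),np.round(r[1]),[np.round(ray(d,*q,.031),3).tolist() for q in b],ray(d,*r[0],.031).round(4))
E
python3 bar.py
```

```text
[ 0.47007761 -0.0662904   0.16980537] [[-0.022, 0.967, 0.255], [1.0, 0.021, 0.007], [0.001, 0.255, -0.967]] 0.025928000988474472
wrist [281. 243.] [101.   6.] [[0.475, -0.039, 0.031], [0.479, -0.039, 0.031], [0.481, -0.126, 0.031], [0.477, -0.125, 0.031]] [ 0.4779 -0.0801  0.031 ]
side [191. 340.] [ 9. 29.] [[0.853, 0.218, 0.031], [0.813, 0.181, 0.031], [0.797, 0.2, 0.031], [0.836, 0.236, 0.031]] [0.8247 0.2089 0.031 ]
side [395. 282.] [ 6. 36.] [[0.487, -0.017, 0.031], [0.489, -0.135, 0.031], [0.475, -0.133, 0.031], [0.474, -0.015, 0.031]] [ 0.4809 -0.0726  0.031 ]
```

```bash
python3 -c "
from h import *
p=state()['tool_pos']; plan([p,[.4646,-.0722,.0904],[.485,-.072,.013]])"
```

```text
[-0.8, -2.7, 7.5]
[-0.0, -0.0, 8.0]
```

Request:
drive_tool --increments '[{"rx":0,"ry":0,"rz":0,"x":-0.4,"y":-1.4,"z":2.5,"hand":2.6},{"rx":0,"ry":0,"rz":0,"x":-0.4,"y":-1.3,"z":2.5,"hand":2.6},{"rx":0,"ry":0,"rz":0,"x":0,"y":0,"z":2.5,"hand":2.6},{"rx":0,"ry":0,"rz":0,"x":0,"y":0,"z":1.5,"hand":2.6},{"rx":0,"ry":0,"rz":0,"x":0,"y":0,"z":1.5,"hand":2.6},{"rx":0,"ry":0,"rz":0,"x":0,"y":0,"z":0,"hand":2.6},{"rx":0,"ry":0,"rz":0,"x":0,"y":0,"z":0,"hand":2.6}]'

```text
t: 8.07
tool_pos: [0.4714, -0.0707, 0.0607]
orientation: [0.088, 0.691, 0.712, 0.092]
contact_force: [0.2, 0.6, 0.5]
opening: 0.0265
finger_force: 0.0
```

```bash
python3 -c "
from h import *
s=state();p=s['tool_pos'];print(p,s['contact_force']); plan([p,[.485,-.072,.013]])"; python3 bar.py
```

```text
[ 0.47144407 -0.07069961  0.06074956] [0.16848385 0.63022762 0.48515447]
[-0.2, 0.1, 5.0]
[ 0.47144407 -0.07069961  0.06074956] [[-0.03, 0.967, 0.253], [1.0, 0.029, 0.009], [0.002, 0.253, -0.967]] 0.026491390554208218
wrist [318. 278.] [ 24. 196.] [[0.474, -0.128, 0.031], [0.475, -0.017, 0.031], [0.487, -0.017, 0.031], [0.488, -0.131, 0.031]] [ 0.4809 -0.0681  0.031 ]
side [191. 340.] [ 9. 29.] [[0.853, 0.218, 0.031], [0.813, 0.181, 0.031], [0.797, 0.2, 0.031], [0.836, 0.236, 0.031]] [0.8247 0.2089 0.031 ]
side [395. 282.] [ 6. 36.] [[0.486, -0.017, 0.031], [0.489, -0.135, 0.031], [0.475, -0.133, 0.031], [0.474, -0.015, 0.031]] [ 0.4809 -0.0726  0.031 ]
```

Request:
drive_tool --increments '[{"rx":0,"ry":0,"rz":0,"x":-0.1,"y":0.1,"z":2.0,"hand":2.6},{"rx":0,"ry":0,"rz":0,"x":0,"y":0.1,"z":1.6,"hand":2.6},{"rx":0,"ry":0,"rz":0,"x":0,"y":0,"z":1.3,"hand":2.6},{"rx":0,"ry":0,"rz":0,"x":0,"y":0,"z":0,"hand":2.6},{"rx":0,"ry":0,"rz":0,"x":0,"y":0,"z":0,"hand":0.5},{"rx":0,"ry":0,"rz":0,"x":0,"y":0,"z":0,"hand":0.5},{"rx":0,"ry":0,"rz":0,"x":0,"y":0,"z":0,"hand":0.5},{"rx":0,"ry":0,"rz":0,"x":0,"y":0,"z":0,"hand":0.5}]'

```text
t: 8.83
tool_pos: [0.4848, -0.0733, 0.0152]
orientation: [0.089, 0.692, 0.71, 0.091]
contact_force: [-5.5, 0.6, 0.3]
opening: 0.0098
finger_force: 58.5
```

Run:
```python
from h import *
s=state();p=s['tool_pos'];R=Rt();g=p-.019*R[:,2];print(p,g,s['contact_force'],s['opening'],s['finger_force'])
# arc about hinge: bar rel (-.145,-.003)
ax=np.array([1,.02]);r=np.hypot(.145,.003)
W=[p];a0=np.arctan2(.003,.145)
for f in np.linspace(0,1.57,25)[1:]:
    X=.145-r*np.cos(f-a0);Z=r*np.sin(f-a0)+.003
    W.append(p+[X*ax[0],X*ax[1],Z])
plan(W)
```

```text
[ 0.48475627 -0.07327739  0.01515587] [ 0.47996492 -0.07340972  0.03354134] [-5.52454613  0.6011792   0.29842904] 0.009823747494186493 58.469120264053345
[0.0, 0.3, -0.9]
[-0.0, 0.3, -0.9]
[-0.0, 0.4, -0.9]
[-0.0, 0.4, -0.8]
[-0.0, 0.5, -0.8]
[-0.0, 0.5, -0.8]
[-0.0, 0.6, -0.7]
[-0.0, 0.6, -0.7]
[-0.0, 0.7, -0.7]
[-0.0, 0.7, -0.6]
[-0.0, 0.8, -0.6]
[-0.0, 0.8, -0.5]
[-0.0, 0.8, -0.5]
[-0.0, 0.9, -0.4]
[-0.0, 0.9, -0.4]
[-0.0, 0.9, -0.3]
[-0.0, 0.9, -0.2]
[-0.0, 0.9, -0.2]
[-0.0, 0.9, -0.1]
[-0.0, 0.9, -0.1]
[-0.0, 0.9, 0.0]
[-0.0, 0.9, 0.1]
[-0.0, 0.9, 0.1]
[-0.0, 0.9, 0.2]
```

Request:
drive_tool --increments '[{"rx":0,"ry":0,"rz":0,"x":0,"y":0.3,"z":-0.9,"hand":0.5},{"rx":0,"ry":0,"rz":0,"x":0,"y":0.3,"z":-0.9,"hand":0.5},{"rx":0,"ry":0,"rz":0,"x":0,"y":0.4,"z":-0.9,"hand":0.5},{"rx":0,"ry":0,"rz":0,"x":0,"y":0.4,"z":-0.8,"hand":0.5},{"rx":0,"ry":0,"rz":0,"x":0,"y":0.5,"z":-0.8,"hand":0.5},{"rx":0,"ry":0,"rz":0,"x":0,"y":0.5,"z":-0.8,"hand":0.5}]'

```text
t: 9.33
tool_pos: [0.493, -0.0731, 0.0699]
orientation: [0.087, 0.693, 0.71, 0.089]
contact_force: [-8.2, -1.4, -2.4]
opening: 0.0097
finger_force: 58.4
```

```bash
cat > arc.py <<'E'
from h import *
import sys
s=state();p=s['tool_pos'];R=Rt();g=p-.019*R[:,2];h=np.array([.625,.034])
v=np.array([h[0]-g[0],g[2]-h[1]]);f0=np.arctan2(v[1],v[0]);print('g',g,'r',np.hypot(*v),'phi',f0,'F',s['contact_force'].round(1),s['opening'],s['finger_force'])
f1=float(sys.argv[1]);n=int(sys.argv[2]);W=[p];o=-.0206
q=lambda f:np.array([h[0]-.145*np.cos(f+o),-.071+.02*.145*(1-np.cos(f+o)),h[1]+.145*np.sin(f+o)])+.019*R[:,2]
F=np.linspace(f0-o,f1,n+1)
W+=[ [q(f)[0],p[1]+(q(f)[1]-q(F[0])[1]),q(f)[2]] for f in F[1:]]
plan(W,R)
E
python3 arc.py 1.57 18
```

```text
g [ 0.48832722 -0.07326365  0.08831091] r 0.1470684319996228 phi 0.37824494393682834 F [-8.2 -1.4 -2.4] 0.009721666480554588 58.39485704898834
[-0.0, 0.7, -0.6]
[-0.0, 0.6, -0.7]
[-0.0, 0.7, -0.7]
[-0.0, 0.7, -0.6]
[-0.0, 0.8, -0.6]
[-0.0, 0.8, -0.5]
[-0.0, 0.8, -0.5]
[-0.0, 0.8, -0.4]
[-0.0, 0.9, -0.4]
[-0.0, 0.9, -0.3]
[-0.0, 0.9, -0.2]
[-0.0, 0.9, -0.2]
[-0.0, 0.9, -0.1]
[-0.0, 0.9, -0.1]
[-0.0, 0.9, 0.0]
[-0.0, 0.9, 0.1]
[-0.0, 0.9, 0.1]
[-0.0, 0.9, 0.2]
```

Request:
drive_tool --increments '[{"rx":0,"ry":0,"rz":0,"x":0,"y":0.5,"z":-0.7,"hand":0.5},{"rx":0,"ry":0,"rz":0,"x":0,"y":0.6,"z":-0.7,"hand":0.5},{"rx":0,"ry":0,"rz":0,"x":0,"y":0.7,"z":-0.7,"hand":0.5},{"rx":0,"ry":0,"rz":0,"x":0,"y":0.7,"z":-0.6,"hand":0.5},{"rx":0,"ry":0,"rz":0,"x":0,"y":0.8,"z":-0.6,"hand":0.5},{"rx":0,"ry":0,"rz":0,"x":0,"y":0.8,"z":-0.5,"hand":0.5},{"rx":0,"ry":0,"rz":0,"x":0,"y":0.8,"z":-0.5,"hand":0.5},{"rx":0,"ry":0,"rz":0,"x":0,"y":0.8,"z":-0.4,"hand":0.5}]'

```text
t: 10.0
tool_pos: [0.5381, -0.0725, 0.1347]
orientation: [0.09, 0.692, 0.71, 0.091]
contact_force: [-12.9, -0.3, 11.2]
opening: 0.0096
finger_force: 59.9
```

```bash
python3 arc.py 1.57 12
```

```text
g [ 0.53324585 -0.07262689  0.15303631] r 0.15029460437305184 phi 0.9141104860330982 F [-12.9  -0.3  11.2] 0.009556880894946765 59.90617275238037
[-0.0, 0.9, 0.2]
[-0.0, 0.7, -0.2]
[-0.0, 0.7, -0.2]
[-0.0, 0.8, -0.2]
[-0.0, 0.8, -0.1]
[-0.0, 0.8, -0.1]
[-0.0, 0.8, -0.0]
[-0.0, 0.8, -0.0]
[-0.0, 0.8, 0.0]
[-0.0, 0.8, 0.1]
[-0.0, 0.8, 0.1]
[-0.0, 0.8, 0.2]
```

```bash
sed -i 's/h=np.array(\[.625,.034\])/h=np.array([.6235,.041])/; s/\.145/.146/g; s/o=-.0206/o=0/' arc.py; python3 arc.py 1.57 12
```

```text
g [ 0.53324585 -0.07262689  0.15303631] r 0.14386781185669847 phi 0.8926625050419558 F [-12.9  -0.3  11.2] 0.009556880894946765 59.90617275238037
[-0.0, 0.7, -0.5]
[-0.0, 0.8, -0.3]
[-0.0, 0.8, -0.2]
[-0.0, 0.8, -0.2]
[-0.0, 0.8, -0.1]
[-0.0, 0.8, -0.1]
[-0.0, 0.8, -0.0]
[-0.0, 0.8, 0.0]
[-0.0, 0.8, 0.0]
[-0.0, 0.8, 0.1]
[-0.0, 0.8, 0.1]
[-0.0, 0.8, 0.2]
```

Request:
drive_tool --increments '[{"rx":0,"ry":0,"rz":0,"x":0,"y":0.5,"z":-0.6,"hand":0.5},{"rx":0,"ry":0,"rz":0,"x":0,"y":0.8,"z":-0.4,"hand":0.5},{"rx":0,"ry":0,"rz":0,"x":0,"y":0.8,"z":-0.3,"hand":0.5},{"rx":0,"ry":0,"rz":0,"x":0,"y":0.8,"z":-0.2,"hand":0.5}]'

```text
t: 10.33
tool_pos: [0.5641, -0.0721, 0.153]
orientation: [0.09, 0.692, 0.71, 0.092]
contact_force: [-2.9, -3.6, -0.5]
opening: 0.0096
finger_force: 59.3
```

```bash
python3 arc.py 1.57 8
```

```text
g [ 0.55925897 -0.0721987   0.17132775] r 0.1453004915993578 phi 1.112829490691394 F [-2.9 -3.6 -0.5] 0.009572900553969067 59.3067330121994
[-0.0, 0.8, -0.2]
[-0.0, 0.8, -0.1]
[-0.0, 0.8, -0.0]
[-0.0, 0.8, 0.0]
[-0.0, 0.8, 0.0]
[-0.0, 0.8, 0.1]
[-0.0, 0.8, 0.1]
[-0.0, 0.8, 0.2]
```

Request:
drive_tool --increments '[{"rx":0,"ry":0,"rz":0,"x":0,"y":0.8,"z":-0.2,"hand":0.5},{"rx":0,"ry":0,"rz":0,"x":0,"y":0.8,"z":-0.1,"hand":0.5},{"rx":0,"ry":0,"rz":0,"x":0,"y":0.7,"z":0,"hand":0.5},{"rx":0,"ry":0,"rz":0,"x":0,"y":0.7,"z":0,"hand":0.5},{"rx":0,"ry":0,"rz":0,"x":0,"y":0.6,"z":0.1,"hand":0.5},{"rx":0,"ry":0,"rz":0,"x":0,"y":0.6,"z":0.1,"hand":0.5},{"rx":0,"ry":0,"rz":0,"x":0,"y":0.5,"z":0.1,"hand":0.5},{"rx":0,"ry":0,"rz":0,"x":0,"y":0.4,"z":0.1,"hand":0.5}]'

```text
t: 11.0
tool_pos: [0.6162, -0.0712, 0.1683]
orientation: [0.093, 0.692, 0.71, 0.094]
contact_force: [-4.4, -4.5, 6.8]
opening: 0.0094
finger_force: 61.0
```

```bash
python3 arc.py 1.6 3
python3 - <<'E'
from h import *
d=shot('side'); im=d['image'][180:320,290:430]
cv2.imwrite('pics/c4.png',cv2.resize(im,(600,600),interpolation=cv2.INTER_CUBIC)[:,:,::-1])
E
```

```text
g [ 0.61120703 -0.07129592  0.1866808 ] r 0.1461985424418394 phi 1.4866128199797206 F [-4.4 -4.5  6.8] 0.009351332472777838 61.022735238075256
[-0.0, 0.5, 0.1]
[-0.0, 0.5, 0.1]
[-0.0, 0.5, 0.1]
```

View pics/c4.png

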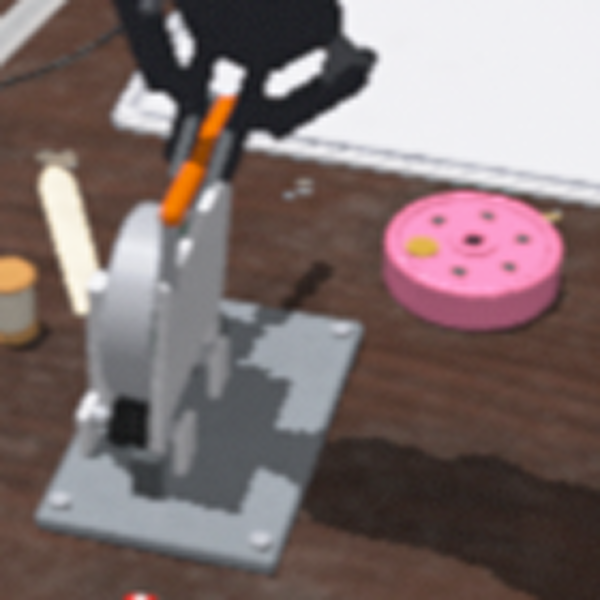

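The plate is almost upright (edge at crop (205,280)) with the wheel against it, just about on the rollers (crop (130,420)). Push on to the stop.

Request:
drive_tool --increments '[{"rx":0,"ry":0,"rz":0,"x":0,"y":0.5,"z":0,"hand":0.5},{"rx":0,"ry":0,"rz":0,"x":0,"y":0.5,"z":0.1,"hand":0.5},{"rx":0,"ry":0,"rz":0,"x":0,"y":0.5,"z":0.1,"hand":0.5},{"rx":0,"ry":0,"rz":0,"x":0,"y":0.3,"z":0.1,"hand":0.5},{"rx":0,"ry":0,"rz":0,"x":0,"y":0,"z":0,"hand":0.5},{"rx":0,"ry":0,"rz":0,"x":0,"y":0,"z":0,"hand":0.5}]'

```text
t: 11.55
tool_pos: [0.6295, -0.0708, 0.1693]
orientation: [0.09, 0.692, 0.71, 0.09]
contact_force: [-15.7, -4.8, 11.4]
opening: 0.0097
finger_force: 61.1
```

```bash
python3 arc.py 0 20
```

```text
g [ 0.62473094 -0.07088081  0.18765886] r 0.1466640301733361 phi 1.5791893556147139 F [-15.7  -4.8  11.4] 0.00970755706013487 61.08532011508942
[0.0, -1.1, -0.2]
[0.0, -1.1, -0.2]
[0.0, -1.2, -0.1]
[0.0, -1.2, 0.0]
[0.0, -1.1, 0.1]
[0.0, -1.1, 0.2]
[0.0, -1.1, 0.3]
[0.0, -1.1, 0.4]
[0.0, -1.1, 0.5]
[0.0, -1.0, 0.5]
[0.0, -1.0, 0.6]
[0.0, -0.9, 0.7]
[0.0, -0.9, 0.8]
[0.0, -0.8, 0.8]
[0.0, -0.7, 0.9]
[0.0, -0.7, 0.9]
[0.0, -0.6, 1.0]
[0.0, -0.5, 1.0]
[0.0, -0.4, 1.1]
[0.0, -0.3, 1.1]
```

Request:
drive_tool --increments '[{"rx":0,"ry":0,"rz":0,"x":0,"y":-0.8,"z":-0.2,"hand":0.5},{"rx":0,"ry":0,"rz":0,"x":0,"y":-0.8,"z":-0.2,"hand":0.5},{"rx":0,"ry":0,"rz":0,"x":0,"y":-0.8,"z":-0.1,"hand":0.5},{"rx":0,"ry":0,"rz":0,"x":0,"y":-1.0,"z":-0.1,"hand":0.5},{"rx":0,"ry":0,"rz":0,"x":0,"y":-1.2,"z":0,"hand":0.5},{"rx":0,"ry":0,"rz":0,"x":0,"y":-1.2,"z":0.1,"hand":0.5},{"rx":0,"ry":0,"rz":0,"x":0,"y":-1.1,"z":0.3,"hand":0.5},{"rx":0,"ry":0,"rz":0,"x":0,"y":-1.1,"z":0.4,"hand":0.5}]'

```text
t: 12.22
tool_pos: [0.5589, -0.0716, 0.1519]
orientation: [0.095, 0.691, 0.71, 0.097]
contact_force: [-10.3, -0.1, 22.9]
opening: 0.0097
finger_force: 62.8
```

```bash
python3 arc.py 0 12
```

```text
g [ 0.55374758 -0.07173827  0.17017656] r 0.1468059375210721 phi 1.0756805350788943 F [-10.3  -0.1  22.9] 0.009731461127191409 62.829430103302
[0.0, -1.2, 0.4]
[0.0, -1.2, 0.5]
[0.0, -1.2, 0.6]
[0.0, -1.1, 0.7]
[0.0, -1.1, 0.8]
[0.0, -1.0, 0.9]
[0.0, -0.9, 0.9]
[0.0, -0.8, 1.0]
[0.0, -0.7, 1.1]
[0.0, -0.6, 1.1]
[0.0, -0.5, 1.2]
[0.0, -0.4, 1.2]
```

Request:
drive_tool --increments '[{"rx":0,"ry":0,"rz":0,"x":0,"y":-1.2,"z":0.0,"hand":0.5},{"rx":0,"ry":0,"rz":0,"x":0,"y":-1.2,"z":0.4,"hand":0.5},{"rx":0,"ry":0,"rz":0,"x":0,"y":-1.2,"z":0.6,"hand":0.5},{"rx":0,"ry":0,"rz":0,"x":0,"y":-1.1,"z":0.7,"hand":0.5},{"rx":0,"ry":0,"rz":0,"x":0,"y":-1.1,"z":0.8,"hand":0.5},{"rx":0,"ry":0,"rz":0,"x":0,"y":-1.0,"z":0.9,"hand":0.5}]'

```text
t: 12.72
tool_pos: [0.5009, -0.0713, 0.0956]
orientation: [0.092, 0.69, 0.711, 0.097]
contact_force: [6.7, 0.7, -0.8]
opening: 0.0092
finger_force: 59.3
```

```bash
python3 arc.py 0 8
```

```text
g [ 0.49588532 -0.07148848  0.11392262] r 0.14698032434910974 phi 0.519145815592074 F [ 6.7  0.7 -0.8] 0.009188049140258928 59.31485295295715
[-0.0, -0.6, 0.8]
[0.0, -0.6, 0.7]
[-0.0, -0.6, 0.8]
[-0.0, -0.5, 0.8]
[-0.0, -0.5, 0.8]
[-0.0, -0.4, 0.9]
[-0.0, -0.3, 0.9]
[-0.0, -0.3, 0.9]
```

Request:
drive_tool --increments '[{"rx":0,"ry":0,"rz":0,"x":0,"y":-0.4,"z":0.8,"hand":0.5},{"rx":0,"ry":0,"rz":0,"x":0,"y":-0.5,"z":0.8,"hand":0.5},{"rx":0,"ry":0,"rz":0,"x":0,"y":-0.5,"z":0.8,"hand":0.5},{"rx":0,"ry":0,"rz":0,"x":0,"y":-0.5,"z":0.8,"hand":0.5},{"rx":0,"ry":0,"rz":0,"x":0,"y":-0.5,"z":0.8,"hand":0.5},{"rx":0,"ry":0,"rz":0,"x":0,"y":-0.4,"z":0.9,"hand":0.5},{"rx":0,"ry":0,"rz":0,"x":0,"y":-0.3,"z":0.9,"hand":0.5},{"rx":0,"ry":0,"rz":0,"x":0,"y":-0.2,"z":0.8,"hand":0.5},{"rx":0,"ry":0,"rz":0,"x":0,"y":0,"z":0,"hand":0.5}]'

```text
t: 13.47
tool_pos: [0.4834, -0.0718, 0.02]
orientation: [0.089, 0.691, 0.711, 0.094]
contact_force: [4.2, 6.0, -2.6]
opening: 0.0093
finger_force: 63.2
```

```bash
python3 arc.py 0 1
```

```text
g [ 0.4784966  -0.07205297  0.03839186] r 0.1450268527402575 phi -0.017984801268910305 F [ 4.2  6.  -2.6] 0.009290668156257011 63.173747062683105
[0.0, -0.0, -0.3]
```

Request:
drive_tool --increments '[{"rx":0,"ry":0,"rz":0,"x":0,"y":0,"z":0.4,"hand":0.5},{"rx":0,"ry":0,"rz":0,"x":0,"y":0,"z":0,"hand":0.5},{"rx":0,"ry":0,"rz":0,"x":0,"y":0,"z":0,"hand":2.5},{"rx":0,"ry":0,"rz":0,"x":0,"y":0,"z":0,"hand":2.5},{"rx":0,"ry":0,"rz":0,"x":0,"y":0,"z":-0.5,"hand":2.5},{"rx":0,"ry":0,"rz":0,"x":0,"y":0,"z":-1.0,"hand":2.5},{"rx":0,"ry":0,"rz":0,"x":0,"y":0,"z":-2.0,"hand":2.5},{"rx":0,"ry":0,"rz":0,"x":0,"y":0,"z":-3.0,"hand":2.5},{"rx":0,"ry":0,"rz":0,"x":0,"y":0,"z":-4.0,"hand":0},{"rx":0,"ry":0,"rz":0,"x":0,"y":0,"z":-4.0,"hand":0},{"rx":0,"ry":0,"rz":0,"x":0,"y":0,"z":-4.0,"hand":0},{"rx":0,"ry":0,"rz":0,"x":0,"y":0,"z":0,"hand":0}]'

```text
t: 14.47
tool_pos: [0.44, -0.077, 0.2073]
orientation: [0.098, 0.691, 0.71, 0.095]
contact_force: [1.0, -1.1, 0.9]
opening: -0.0001
finger_force: 0.0
```

```bash
python3 bar.py
python3 - <<'E'
from h import *
s=state();print(s['joints'],s['contact_force'])
d=shot('side');w=shot('wrist');t=shot('top')
o=np.zeros((600,800,3),np.uint8)
o[:300,:400]=cv2.resize(d['image'][120:300,280:460],(400,300)) if 0 else cv2.resize(d['image'][120:315,260:520],(400,300),interpolation=cv2.INTER_CUBIC)
o[:300,400:]=cv2.resize(w['image'],(400,300));o[300:,:400]=cv2.resize(t['image'][180:315,300:480],(400,300),interpolation=cv2.INTER_CUBIC)
cv2.imwrite('pics/c5.png',o[:,:,::-1])
E
```

```text
[ 0.43998949 -0.07702529  0.20728803] [[-0.026, 0.962, 0.271], [1.0, 0.027, -0.0], [-0.008, 0.271, -0.963]] -0.00011698253545534716
wrist [307. 203.] [ 13. 119.] [[0.477, -0.127, 0.031], [0.475, -0.017, 0.031], [0.487, -0.017, 0.031], [0.49, -0.128, 0.031]] [ 0.4821 -0.0695  0.031 ]
side [191. 340.] [ 9. 29.] [[0.853, 0.218, 0.031], [0.813, 0.181, 0.031], [0.797, 0.2, 0.031], [0.836, 0.236, 0.031]] [0.8247 0.2089 0.031 ]
side [395. 282.] [ 6. 35.] [[0.487, -0.017, 0.031], [0.489, -0.134, 0.031], [0.475, -0.132, 0.031], [0.474, -0.015, 0.031]] [ 0.481  -0.0721  0.031 ]
[-0.39869351 -0.46095251 -0.42086568  1.3669482   0.10519049  1.15835495] [-0.05141031  0.116678    0.39605419]
```

View pics/c5.png

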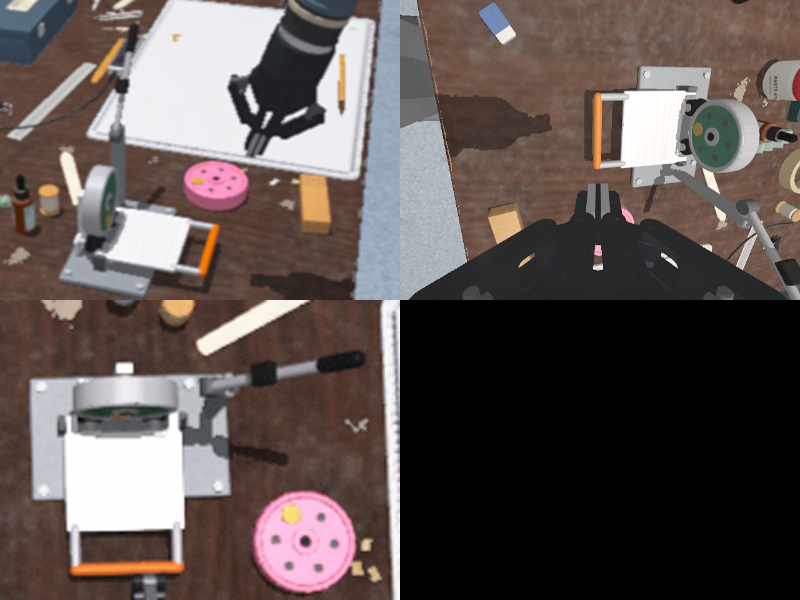

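The wheel stands on the rollers with the slug on its lower side (wrist view (697,128), the near/lower side), the plate lies flat (side view (160,235)), and the brake is still parked. Move round to the right of the brake grip while the wheel settles.

```bash
python3 -c "
from h import *
p=state()['tool_pos']; plan([p,[.52,-.31,.262],[.645,-.31,.262],[.645,-.27,.262],[.645,-.12,.275]])"
```

```text
[-23.7, 9.2, -4.6]
[-0.3, 12.1, 3.2]
[4.0, 0.1, 0.0]
[15.0, 0.7, -1.1]
```

Request:
drive_tool --increments '[{"rx":0,"ry":0,"rz":0,"x":-3.4,"y":1.3,"z":-0.65,"hand":0},{"rx":0,"ry":0,"rz":0,"x":-3.4,"y":1.3,"z":-0.65,"hand":0},{"rx":0,"ry":0,"rz":0,"x":-3.4,"y":1.3,"z":-0.65,"hand":0},{"rx":0,"ry":0,"rz":0,"x":-3.4,"y":1.3,"z":-0.65,"hand":0},{"rx":0,"ry":0,"rz":0,"x":-3.4,"y":1.3,"z":-0.65,"hand":0},{"rx":0,"ry":0,"rz":0,"x":-3.4,"y":1.3,"z":-0.65,"hand":0},{"rx":0,"ry":0,"rz":0,"x":-3.4,"y":1.3,"z":-0.65,"hand":0},{"rx":0,"ry":0,"rz":0,"x":0,"y":0,"z":0,"hand":0},{"rx":0,"ry":0,"rz":0,"x":0,"y":0,"z":0,"hand":0}]'

```text
t: 15.47
tool_pos: [0.5189, -0.312, 0.2597]
orientation: [0.087, 0.693, 0.71, 0.092]
contact_force: [-0.8, 0.2, 0.6]
opening: -0.0001
finger_force: 0.0
```

Request:
drive_tool --increments '[{"rx":0,"ry":0,"rz":0,"x":0,"y":3.0,"z":0.8,"hand":0},{"rx":0,"ry":0,"rz":0,"x":0,"y":3.0,"z":0.8,"hand":0},{"rx":0,"ry":0,"rz":0,"x":-0.1,"y":3.0,"z":0.8,"hand":0},{"rx":0,"ry":0,"rz":0,"x":-0.2,"y":3.0,"z":0.8,"hand":0},{"rx":0,"ry":0,"rz":0,"x":0,"y":0,"z":0,"hand":0},{"rx":0,"ry":0,"rz":0,"x":0,"y":0,"z":0,"hand":0},{"rx":0,"ry":0,"rz":0,"x":0,"y":0,"z":0,"hand":0},{"rx":0,"ry":0,"rz":0,"x":0,"y":0,"z":0,"hand":0},{"rx":0,"ry":0,"rz":0,"x":0,"y":0,"z":0,"hand":0},{"rx":0,"ry":0,"rz":0,"x":0,"y":0,"z":0,"hand":0},{"rx":0,"ry":0,"rz":0,"x":0,"y":0,"z":0,"hand":0},{"rx":0,"ry":0,"rz":0,"x":0,"y":0,"z":0,"hand":0}]'

```text
t: 16.47
tool_pos: [0.6431, -0.3106, 0.2641]
orientation: [0.091, 0.692, 0.71, 0.093]
contact_force: [0.1, 0.0, 0.7]
opening: -0.0001
finger_force: 0.0
```

Request:
drive_tool --increments '[{"rx":0,"ry":0,"rz":0,"x":0,"y":0,"z":0,"hand":0},{"rx":0,"ry":0,"rz":0,"x":0,"y":0,"z":0,"hand":0},{"rx":0,"ry":0,"rz":0,"x":0,"y":0,"z":0,"hand":0},{"rx":0,"ry":0,"rz":0,"x":0,"y":0,"z":0,"hand":0},{"rx":0,"ry":0,"rz":0,"x":0,"y":0,"z":0,"hand":0},{"rx":0,"ry":0,"rz":0,"x":0,"y":0,"z":0,"hand":0},{"rx":0,"ry":0,"rz":0,"x":0,"y":0,"z":0,"hand":0},{"rx":0,"ry":0,"rz":0,"x":0,"y":0,"z":0,"hand":0},{"rx":0,"ry":0,"rz":0,"x":0,"y":0,"z":0,"hand":0},{"rx":0,"ry":0,"rz":0,"x":0,"y":0,"z":0,"hand":0},{"rx":0,"ry":0,"rz":0,"x":0,"y":0,"z":0,"hand":0},{"rx":0,"ry":0,"rz":0,"x":0,"y":0,"z":0,"hand":0}]'

```text
t: 17.47
tool_pos: [0.6436, -0.3104, 0.2633]
orientation: [0.09, 0.692, 0.711, 0.093]
contact_force: [0.2, 1.1, -0.0]
opening: -0.0001
finger_force: 0.0
```

```bash
cat > wob.py <<'E'
from h import *
s=state();print(s['t'],s['tool_pos'],s['contact_force'])
Wd=lambda x,y,z:[.6245+x-.02*y,-.0675+y+.02*x,z]
for n in ('wrist','top'):
    d=shot(n); im=d['image']; hs=cv2.cvtColor(im,cv2.COLOR_RGB2HSV); m=cv2.inRange(hs,(16,110,90),(33,255,255))
    c=proj(d,Wd(0,0,.085)); e=proj(d,Wd(0,0,.055)); print(n,'hub',c.round(),'slug down would be',e.round())
    for k in cv2.findContours(m,cv2.RETR_EXTERNAL,cv2.CHAIN_APPROX_NONE)[0]:
        q=k[:,0].mean(0)
        if cv2.contourArea(k)>3 and np.hypot(*(q-c))<90: print('  brass?',q.round(1),cv2.contourArea(k))
    m=cv2.inRange(hs,(40,60,30),(90,255,255)); g=np.argwhere(m); g=g[np.hypot(g[:,1]-c[0],g[:,0]-c[1])<90]; print('  green mean',g[:,::-1].mean(0) if len(g) else 0,len(g))
E
python3 wob.py; python3 -c "
from h import *
p=state()['tool_pos']; plan([p,[.645,-.31,.262],[.645,-.27,.262],[.645,-.12,.275]])"
```

```text
17.4667 [ 0.64357844 -0.31037067  0.26333832] [ 0.17987143  1.05520151 -0.04931432]
wrist hub [ 228. -136.] slug down would be [ 227. -110.]
  green mean 0 0
top hub [355. 231.] slug down would be [354. 233.]
  brass? [430.5 276. ] 36.0
  brass? [379.8 180.6] 101.5
  green mean [356.01388889 229.38888889] 72
[0.0, 0.1, 0.2]
[4.0, 0.1, 0.0]
[15.0, 0.7, -1.2]
```

```bash
cat > slug.py <<'E'
from h import *
import os
Wd=lambda x,y,z:[.6245+x-.02*y,-.0675+y+.02*x,z]
print(state()['t'])
for n in ('side','top'):
    d=shot(n); im=d['image']; pts=np.array([proj(d,Wd(0,a,.085+b)) for a in(-.05,.05) for b in(-.05,.05)]); a,b=np.floor(pts.min(0)).astype(int)-1,np.ceil(pts.max(0)).astype(int)+2
    c=im[a[1]:b[1],a[0]:b[0]].astype(int); f='pics/prev_%s.npy'%n
    if os.path.exists(f): print(n,'diff',np.abs(c-np.load(f)).mean(2).max())
    np.save(f,c)
    y=c[:,:,:2].min(2)-c[:,:,2]; i=np.argwhere((y>25)&(c[:,:,0]>c[:,:,1]+5)); q=i[:,::-1]+a
    print(n,'brass',q.mean(0) if len(q) else None,len(q),'hub',proj(d,Wd(0,0,.085)).round(1),{k:proj(d,Wd(0,.03*np.sin(k/57.3),.085-.03*np.cos(k/57.3))).round(1).tolist() for k in(-20,-10,0,10,20)})
E
python3 slug.py
```

```text
17.5667
side brass [329.8 262.6] 15 hub [331.3 252.2] {-20: [332.7, 259.5], -10: [332.1, 261.3], 0: [331.5, 262.9], 10: [330.8, 264.1], 20: [330.2, 265.1]}
top brass [353.5 232. ] 8 hub [354.8 230.9] {-20: [358.8, 232.5], -10: [356.4, 232.7], 0: [354.0, 232.8], 10: [351.6, 232.8], 20: [349.3, 232.8]}
```

Request:
drive_tool --increments '[{"rx":0,"ry":0,"rz":0,"x":0,"y":0,"z":0,"hand":0},{"rx":0,"ry":0,"rz":0,"x":0,"y":0,"z":0,"hand":0},{"rx":0,"ry":0,"rz":0,"x":0,"y":0,"z":0,"hand":0},{"rx":0,"ry":0,"rz":0,"x":0,"y":0,"z":0,"hand":0},{"rx":0,"ry":0,"rz":0,"x":0,"y":0,"z":0,"hand":0},{"rx":0,"ry":0,"rz":0,"x":0,"y":0,"z":0,"hand":0},{"rx":0,"ry":0,"rz":0,"x":0,"y":0,"z":0,"hand":0},{"rx":0,"ry":0,"rz":0,"x":0,"y":0,"z":0,"hand":0},{"rx":0,"ry":0,"rz":0,"x":0,"y":0,"z":0,"hand":0},{"rx":0,"ry":0,"rz":0,"x":0,"y":0,"z":0,"hand":0},{"rx":0,"ry":0,"rz":0,"x":0,"y":0,"z":0,"hand":0},{"rx":0,"ry":0,"rz":0,"x":0,"y":0,"z":0,"hand":0}]'

```text
t: 18.67
tool_pos: [0.6436, -0.3104, 0.2634]
orientation: [0.09, 0.692, 0.711, 0.093]
contact_force: [-0.3, 0.2, -0.3]
opening: 0.0002
finger_force: 0.0
```

```bash
python3 slug.py
```

```text
18.6667
side diff 4.0
side brass [329.8 262.6] 15 hub [331.3 252.2] {-20: [332.7, 259.5], -10: [332.1, 261.3], 0: [331.5, 262.9], 10: [330.8, 264.1], 20: [330.2, 265.1]}
top diff 7.666666666666667
top brass [353.5 232. ] 8 hub [354.8 230.9] {-20: [358.8, 232.5], -10: [356.4, 232.7], 0: [354.0, 232.8], 10: [351.6, 232.8], 20: [349.3, 232.8]}
```

The wheel is still, slug within a few degrees of the bottom. Now the brake.

Request:
drive_tool --increments '[{"rx":0,"ry":0,"rz":0,"x":1.5,"y":0,"z":0,"hand":0},{"rx":0,"ry":0,"rz":0,"x":1.5,"y":0,"z":0,"hand":0},{"rx":0,"ry":0,"rz":0,"x":1.0,"y":0,"z":0,"hand":0},{"rx":0,"ry":0,"rz":0,"x":0.8,"y":0,"z":0,"hand":0},{"rx":0,"ry":0,"rz":0,"x":0.8,"y":0,"z":0,"hand":0},{"rx":0,"ry":0,"rz":0,"x":0.8,"y":0.1,"z":-0.1,"hand":0},{"rx":0,"ry":0,"rz":0,"x":0.8,"y":0,"z":-0.1,"hand":0},{"rx":0,"ry":0,"rz":0,"x":0.8,"y":0,"z":-0.1,"hand":0}]'

```text
t: 19.43
tool_pos: [0.6416, -0.2298, 0.2667]
orientation: [0.09, 0.692, 0.711, 0.093]
contact_force: [0.5, 0.2, 0.4]
opening: 0.0001
finger_force: 0.2
```

```bash
cat > grip.py <<'E'
from h import *
s=state();print(s['t'],s['tool_pos'],s['contact_force'])
d=get_image('side');pv=proj(d,[.64,-.139,.15]);print('pivot',pv)
for b in np.arange(0,2.31,.2): 
    al=np.radians(130)-b; print(round(b,1),proj(d,[.642,-.139+.145*np.cos(al),.15+.145*np.sin(al)]).round().tolist(),end=' ')
g=d['image'].max(2)
cv2.imwrite('pics/c6.png',cv2.resize(d['image'][100:310,250:450],(571,600),interpolation=cv2.INTER_CUBIC)[:,:,::-1])
E
python3 grip.py
```

```text
19.4333 [ 0.6416445  -0.22983069  0.26674754] [0.45620138 0.22247216 0.36175232]
pivot [333.93583985 208.89130453]
0.0 [345.0, 145.0] 0.2 [342.0, 143.0] 0.4 [338.0, 143.0] 0.6 [335.0, 147.0] 0.8 [330.0, 153.0] 1.0 [326.0, 162.0] 1.2 [322.0, 173.0] 1.4 [318.0, 186.0] 1.6 [315.0, 200.0] 1.8 [313.0, 215.0] 2.0 [312.0, 229.0] 2.2 [312.0, 242.0]
```

View pics/c6.png

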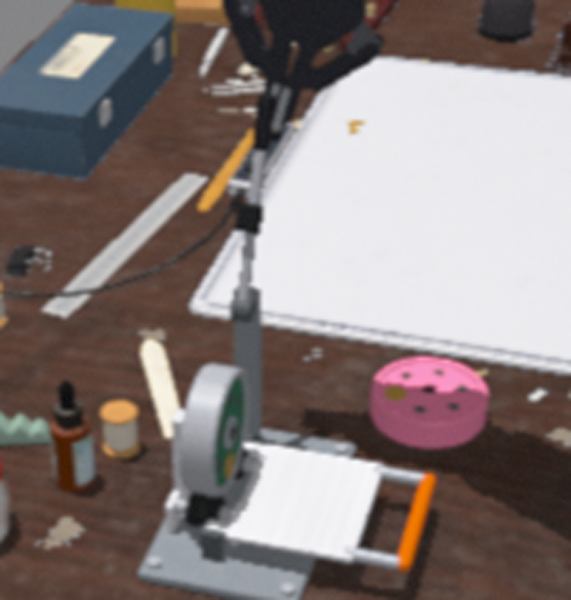

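The fingers are just right of the grip (crop (265,120)) and starting to push it; the slug is at the bottom of the wheel (crop (230,465)). Continue.

Request:
drive_tool --increments '[{"rx":0,"ry":0,"rz":0,"x":0.8,"y":0.1,"z":-0.1,"hand":0},{"rx":0,"ry":0,"rz":0,"x":0.8,"y":0,"z":-0.1,"hand":0},{"rx":0,"ry":0,"rz":0,"x":0.8,"y":0,"z":-0.1,"hand":0},{"rx":0,"ry":0,"rz":0,"x":0.8,"y":0.1,"z":-0.1,"hand":0},{"rx":0,"ry":0,"rz":0,"x":0.8,"y":0,"z":-0.1,"hand":0},{"rx":0,"ry":0,"rz":0,"x":0.8,"y":0,"z":-0.1,"hand":0},{"rx":0,"ry":0,"rz":0,"x":0.8,"y":0.1,"z":0,"hand":0},{"rx":0,"ry":0,"rz":0,"x":0.8,"y":0,"z":0,"hand":0}]'

```text
t: 20.15
tool_pos: [0.6414, -0.1655, 0.2732]
orientation: [0.09, 0.692, 0.711, 0.093]
contact_force: [-0.3, 0.1, 0.3]
opening: -0.0002
finger_force: 0.0
```

Request:
drive_tool --increments '[{"rx":0,"ry":0,"rz":0,"x":0.8,"y":0,"z":0,"hand":0},{"rx":0,"ry":0,"rz":0,"x":0.8,"y":0,"z":0,"hand":0},{"rx":0,"ry":0,"rz":0,"x":0.8,"y":0,"z":0,"hand":0},{"rx":0,"ry":0,"rz":0,"x":0.8,"y":0,"z":0,"hand":0},{"rx":0,"ry":0,"rz":0,"x":0.8,"y":0,"z":0,"hand":0},{"rx":0,"ry":0,"rz":0,"x":0.8,"y":0,"z":0,"hand":0},{"rx":0,"ry":0,"rz":0,"x":0,"y":0,"z":0,"hand":0},{"rx":0,"ry":0,"rz":0,"x":0,"y":0,"z":0,"hand":0}]'

```text
t: 20.82
tool_pos: [0.64, -0.1178, 0.2732]
orientation: [0.09, 0.691, 0.711, 0.093]
contact_force: [0.3, -0.7, -0.9]
opening: -0.0
finger_force: 0.0
```

```bash
cat > gp.py <<'E'
from h import *
# dark pixels near the predicted grip arc in the side view, per brake angle
s=state();print(s['t'],s['tool_pos'],s['contact_force'])
for n in ('side','top'):
    d=get_image(n);im=d['image'].max(2).astype(int);r=[]
    for b in np.arange(0,2.4,.1):
        al=np.radians(130)-b; v=[]
        for rr in (.135,.145,.155):
            u=proj(d,[.642,-.139+rr*np.cos(al),.15+rr*np.sin(al)]).round().astype(int); v.append(im[u[1]-1:u[1]+2,u[0]-1:u[0]+2].mean())
        r.append((round(b,1),int(np.mean(v))))
    print(n,r)
E
python3 gp.py
```

```text
20.8167 [ 0.63998917 -0.11783407  0.27319682] [ 0.340572   -0.71006436 -0.87287477]
side [(np.float64(0.0), 51), (np.float64(0.1), 36), (np.float64(0.2), 35), (np.float64(0.3), 38), (np.float64(0.4), 58), (np.float64(0.5), 53), (np.float64(0.6), 51), (np.float64(0.7), 63), (np.float64(0.8), 79), (np.float64(0.9), 74), (np.float64(1.0), 48), (np.float64(1.1), 31), (np.float64(1.2), 136), (np.float64(1.3), 86), (np.float64(1.4), 83), (np.float64(1.5), 94), (np.float64(1.6), 96), (np.float64(1.7), 104), (np.float64(1.8), 92), (np.float64(1.9), 99), (np.float64(2.0), 106), (np.float64(2.1), 150), (np.float64(2.2), 188), (np.float64(2.3), 201)]
top [(np.float64(0.0), 112), (np.float64(0.1), 115), (np.float64(0.2), 116), (np.float64(0.3), 120), (np.float64(0.4), 121), (np.float64(0.5), 117), (np.float64(0.6), 98), (np.float64(0.7), 98), (np.float64(0.8), 69), (np.float64(0.9), 61), (np.float64(1.0), 51), (np.float64(1.1), 39), (np.float64(1.2), 41), (np.float64(1.3), 122), (np.float64(1.4), 85), (np.float64(1.5), 80), (np.float64(1.6), 76), (np.float64(1.7), 77), (np.float64(1.8), 84), (np.float64(1.9), 105), (np.float64(2.0), 150), (np.float64(2.1), 189), (np.float64(2.2), 212), (np.float64(2.3), 215)]
```

Request:
drive_tool --increments '[{"rx":0,"ry":0,"rz":0,"x":0,"y":0,"z":0,"hand":0},{"rx":0,"ry":0,"rz":0,"x":0,"y":0,"z":0,"hand":0},{"rx":0,"ry":0,"rz":0,"x":0,"y":0,"z":0,"hand":0},{"rx":0,"ry":0,"rz":0,"x":0,"y":0,"z":0,"hand":0},{"rx":0,"ry":0,"rz":0,"x":0,"y":0,"z":0,"hand":0},{"rx":0,"ry":0,"rz":0,"x":0,"y":0,"z":0,"hand":0},{"rx":0,"ry":0,"rz":0,"x":0,"y":0,"z":0,"hand":0},{"rx":0,"ry":0,"rz":0,"x":0,"y":0,"z":0,"hand":0},{"rx":0,"ry":0,"rz":0,"x":0,"y":0,"z":0,"hand":0},{"rx":0,"ry":0,"rz":0,"x":0,"y":0,"z":0,"hand":0},{"rx":0,"ry":0,"rz":0,"x":0,"y":0,"z":0,"hand":0},{"rx":0,"ry":0,"rz":0,"x":0,"y":0,"z":0,"hand":0}]'

```text
t: 21.92
tool_pos: [0.6399, -0.1184, 0.2731]
orientation: [0.09, 0.692, 0.711, 0.093]
contact_force: [0.6, 0.1, -0.1]
opening: -0.0001
finger_force: 0.0
```

```bash
python3 gp.py | sed 's/np.float64//g'
```

```text
21.9167 [ 0.63994223 -0.11838604  0.273075  ] [ 0.59163653  0.05976401 -0.095933  ]
side [((0.0), 49), ((0.1), 36), ((0.2), 35), ((0.3), 38), ((0.4), 58), ((0.5), 52), ((0.6), 51), ((0.7), 64), ((0.8), 78), ((0.9), 74), ((1.0), 137), ((1.1), 175), ((1.2), 148), ((1.3), 86), ((1.4), 82), ((1.5), 94), ((1.6), 96), ((1.7), 105), ((1.8), 92), ((1.9), 99), ((2.0), 105), ((2.1), 149), ((2.2), 160), ((2.3), 53)]
top [((0.0), 113), ((0.1), 115), ((0.2), 117), ((0.3), 120), ((0.4), 121), ((0.5), 115), ((0.6), 101), ((0.7), 99), ((0.8), 70), ((0.9), 59), ((1.0), 50), ((1.1), 79), ((1.2), 73), ((1.3), 123), ((1.4), 85), ((1.5), 79), ((1.6), 75), ((1.7), 77), ((1.8), 84), ((1.9), 104), ((2.0), 144), ((2.1), 150), ((2.2), 114), ((2.3), 66)]
```

The brake arm has come down to about 2.27. Retreat back and up, and take a last look.

Request:
drive_tool --increments '[{"rx":0,"ry":0,"rz":0,"x":0,"y":0,"z":-3.0,"hand":0},{"rx":0,"ry":0,"rz":0,"x":0,"y":0,"z":-3.5,"hand":0},{"rx":0,"ry":0,"rz":0,"x":0,"y":-3.0,"z":-2.0,"hand":0},{"rx":0,"ry":0,"rz":0,"x":-2.0,"y":-3.0,"z":0,"hand":0},{"rx":0,"ry":0,"rz":0,"x":-2.5,"y":-3.0,"z":0,"hand":0},{"rx":0,"ry":0,"rz":0,"x":-2.5,"y":-3.0,"z":0,"hand":0},{"rx":0,"ry":0,"rz":0,"x":-2.5,"y":-3.0,"z":0,"hand":0},{"rx":0,"ry":0,"rz":0,"x":-2.5,"y":0,"z":0,"hand":0},{"rx":0,"ry":0,"rz":0,"x":-2.5,"y":0,"z":0,"hand":0},{"rx":0,"ry":0,"rz":0,"x":0,"y":0,"z":0,"hand":0},{"rx":0,"ry":0,"rz":0,"x":0,"y":0,"z":0,"hand":0},{"rx":0,"ry":0,"rz":0,"x":0,"y":0,"z":0,"hand":0}]'

```text
t: 23.02
tool_pos: [0.4772, -0.2675, 0.317]
orientation: [0.09, 0.692, 0.711, 0.093]
contact_force: [-0.6, 0.1, -0.4]
opening: -0.0002
finger_force: 0.0
```

```bash
python3 slug.py; python3 gp.py | sed 's/np.float64//g'
python3 - <<'E'
from h import *
s=shot('side');t=shot('top')
o=np.zeros((600,800,3),np.uint8)
o[:,:400]=cv2.resize(s['image'][210:405,270:400],(400,600),interpolation=cv2.INTER_CUBIC)
o[:300,400:]=cv2.resize(t['image'][170:320,200:400],(400,300),interpolation=cv2.INTER_CUBIC)
cv2.imwrite('pics/c7.png',o[:,:,::-1])
E
```

```text
23.0167
side diff 176.66666666666666
side brass [329.8 262.6] 15 hub [331.3 252.2] {-20: [332.7, 259.5], -10: [332.1, 261.3], 0: [331.5, 262.9], 10: [330.8, 264.1], 20: [330.2, 265.1]}
top diff 194.0
top brass [353.5 232. ] 8 hub [354.8 230.9] {-20: [358.8, 232.5], -10: [356.4, 232.7], 0: [354.0, 232.8], 10: [351.6, 232.8], 20: [349.3, 232.8]}
23.1167 [ 0.47746546 -0.26693159  0.31731573] [0.97254529 0.3377893  0.87447361]
side [((0.0), 70), ((0.1), 74), ((0.2), 106), ((0.3), 135), ((0.4), 151), ((0.5), 154), ((0.6), 138), ((0.7), 134), ((0.8), 139), ((0.9), 147), ((1.0), 167), ((1.1), 171), ((1.2), 145), ((1.3), 84), ((1.4), 81), ((1.5), 91), ((1.6), 95), ((1.7), 102), ((1.8), 90), ((1.9), 97), ((2.0), 103), ((2.1), 147), ((2.2), 158), ((2.3), 52)]
top [((0.0), 89), ((0.1), 85), ((0.2), 81), ((0.3), 77), ((0.4), 83), ((0.5), 82), ((0.6), 73), ((0.7), 86), ((0.8), 151), ((0.9), 93), ((1.0), 73), ((1.1), 79), ((1.2), 74), ((1.3), 122), ((1.4), 84), ((1.5), 80), ((1.6), 75), ((1.7), 77), ((1.8), 84), ((1.9), 104), ((2.0), 144), ((2.1), 150), ((2.2), 113), ((2.3), 66)]
```

View pics/c7.png

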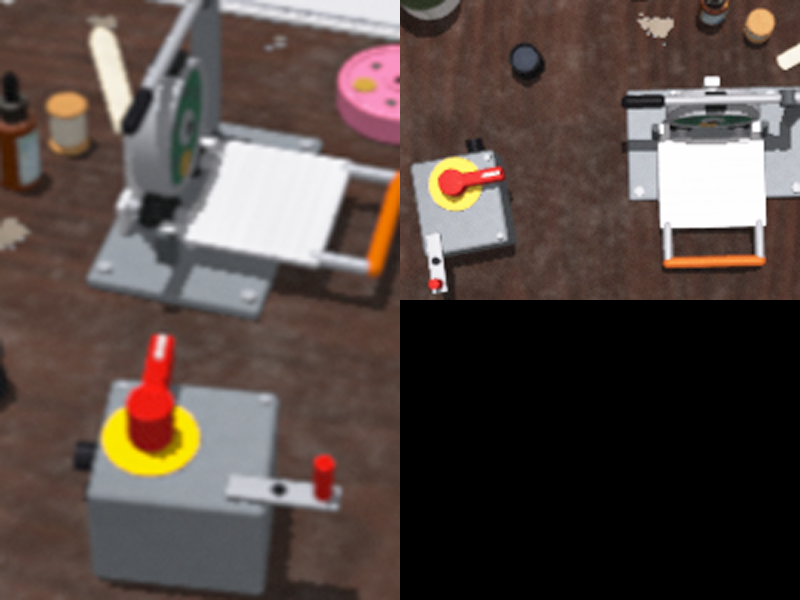

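The last view shows the handle off (450,178), the hasp right out (435,265) and the plate flat. The brake arm is level with its shoe on the rim (145,105 in the side part), the slug is at the bottom, and the bystanders haven't moved.

```bash
python3 -c "
from cell import *
print(close_job())"
```

```text
the job is handed in; nothing more can be done
None
```

The job is handed in after about 23 s: isolator off, hasp out, plate flat, flywheel still on the rollers with its slug at the bottom, and the brake shoe on the rim.

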